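# Squeegee off the locking hook

## Robot

A 6-joint arm with a two-finger parallel gripper is mounted at the origin on the work surface. World frame = base frame: x ahead of the robot, y to its left, z up, the work surface at z = 0. Lengths are in m, angles in rad, forces in N, time in s.
With the tool pointing down it reaches from about 0.375 to 0.9 m from the base axis. Payload 3.1 kg.
Tool frame: the origin (TCP) lies midway between the tips of the shut fingers; the grasp point (between the pads) lies robot.grip_point_offset behind it (robot.grip_point_offset is the distance from the TCP to the grasp point, in m); z points along the fingers, y is the direction in which the jaws open and shut (so a half turn about z gives the same grasp; the last joint's range is limited). The gripper opens to 87 mm and grips with 3 to 60 N. Pads are 19 mm wide; open, the fingers measure 117 mm over their backs; the gripper's body (75 mm by 190 mm) begins 51 mm behind the grasp point.
Start: joints at [-1.413, 0.527, 1.433, -0, 1.181, -0.178], TCP at [0.206, -0.59, 0.223] pointing down, gripper open.
Joint ranges: [-3.08, 3.08], [-0.75, 2.2], [0.22, 2.44], [-1.43, 4.57], [0, 2.65], [-2.85, 2.85]. Speed limits (rad/s): [2.79, 2.79, 3.14, 3.14, 3.14, 3.14].

## Interface

Orientations are given as a unit quaternion [x, y, z, w].
In Python, from rig import robot, cams, hand_in gives the robot as it stands. The module is installed in compiled form; this text tells all that it offers.
- The arm moves only by the tool send_rows, never from a script. Its argument "steps" is one flat list of numbers, 5 for each row, row after row: the finger opening in m, from 0 to 0.087, then the shift along the tool's x, y, z in m, then the turn about the tool's z in rad. A call has 1 to 8 rows; each row is the pose to reach, as a shift and turn from the pose measured when the call began, along the tool's axes at that moment; what a row does not reach only later rows make up. A row lasts 1/8 s, in which the tool goes at most 62.5 mm and 10.7 degrees, less where a joint would pass 70% of its speed; a pose out of reach is approached as far as the arm can. A call with a gripper value outside its range is refused whole. The fingers move at their own pace and stop on an object; "force" is the grip in N (left out, the last holds). Time passes only in rows, so rows that repeat a pose let the fingers close. It gives the time, the measured TCP pose, the force and the opening at its end, in the units of the state.
- robot.get_obs(): the state, without advancing time (a new reading comes with each control period).
- cams.camera(name): name is "scene" or "top" or "wrist"; returns a dict with "color" (480x640x3 uint8, red, green, blue), "range_z" (480x640 float32, m along the optical axis (not along the pixel's ray), 0 where there is no reading), "intrinsics" (3x3 intrinsics, pixels), "extrinsics" (4x4, takes a point from camera to world coordinates). Camera axes: x right, y down, z forward; pixel columns grow to the right and rows downward; lengths in m; the calibration is good to about 2 mm. A picture is of the moment at which its call begins.
- hand_in(): hands the job in, once; it reports no verdict.
The state is a dict: "time": time; "q": joint angles; "joint_velocities": joint speeds; "joint_torque": joint torques, N m; "position": TCP position; "tool_rot": TCP orientation; "ft_force": force on the tool from outside, world axes, zero at the start; "moment": the same for the moment, N m; "grip_width": finger opening in m.
Only numpy, scipy, OpenCV 4.12 (cv2) and the standard library are available. Lean on these libraries where they do the work, as an engineer would, in place of code of your own. Each camera call takes 0.05 s, during which the arm holds its last target.

## Task

Press down the locking hook's sprung keeper by its thumb bar and, keeping it down, draw the hanging squeegee off the end of the peg without forcing it or bending the hook. Stand the squeegee blade down in the narrow slot of the caddy, lowered on to the floor of the slot rather than dropped. Leave the other things where they are.

Things in the scene. Friction and masses are not known exactly. Their poses are not given: they have to be found in the camera images.
- hook: Fixed locking hook. Origin on the board straight below where the squeegee hangs. A flat-topped steel peg (14 wide, 12 high, top 215 mm up) runs level along x and points to -x. White post 40 wide at x 60 to 90 mm, 222 high; base plate 150 x 120 x 8 mm. It bends if the robot presses it, or the squeegee is pulled against it, with over 25 N
- peg_end (a point): Free end of the peg, on its top: 26 mm in front of (-x of) where the squeegee hangs. Fixed to the hook, same axes
- keeper_place (a point): Point on the peg's top where the keeper works: a steel tooth (x from -4 to 4 mm here) that stands 12 mm proud of the peg just in front of the squeegee and stops it coming off. It moves straight down with the thumb bar and springs back when let go; level with the peg after 12 mm of travel, hard stop at 14.5 mm. Force: 4 N at first, 10 N at level, 11 N at the stop. Fixed point
- wings_place (a point): Point on the peg's top, mid-way between two flat aluminium wings of the U-shaped thumb bar, one each side of the squeegee: y 21 to 52 mm either way, x -43 to 43 mm here, 6 thick (joined by a bar behind, 20 mm higher). Pressing them sinks the tooth. The squeegee's head must not be raised under them. Wing height differs each time and is NOT measured: top 5 to 31 mm above this point at rest, feel for it. Fixed point
- squeegee: Grey squeegee, 200 mm tall, 105 to 195 g, hanging upright, blade down, axes parallel to the hook's. Origin: centre of the blade's lower edge; z up the handle, y along the blade. Head 150 along y, 22 thick (rubber lip 10), up to 40 mm high; handle 26 x 14 mm. Flat plate on top: 36 along y, 10 thick along x, 122 to 200 mm up, with an eye for the peg, 20 wide, 136 to 158 mm up
- eye (a point): Upper edge of the squeegee's eye, mid thickness, 158 mm above the squeegee's origin; it rests on the peg's top while hanging
- plate (a point): Middle of the solid part of the squeegee's plate above the eye, 179 mm above its origin: 36 mm along y, 10 mm along x, 42 mm high (reaching 21 mm above this point). It stands above the peg between the wings, and can be gripped across its 36 mm from above by fingers whose tips press the wings
- slot (a point): Centre of the floor of the narrow slot of the fixed white open caddy, 6 mm above the board. The slot is 32 mm wide along this x and 180 mm long along this y; walls 4 mm thick, rim 69 mm above the slot's floor. Wide bay on its +x side
- bay (a point): Centre of the floor of the caddy's wide bay, 75 mm along x, 180 mm along y; the brush block lies in it
- bottle: Bystander: clear glass bottle with a wire swing-top stopper, 72 mm across, 254 mm tall, upright; origin at the centre of its underside
- dustpan: Bystander: steel dustpan lying flat, 170 x 200 mm, up to 46 mm high, handle towards its +x, reaching 195 mm from the origin; origin at the centre of its underside
- clip: Bystander: small plastic bucket clip, 60 x 22 x 34 mm; origin at the centre of its underside
- tin: Bystander: round steel tin, 72 mm across, 45 mm high; origin at the centre of its underside
- jar: Bystander: glass jar, 70 mm across, 110 mm high; origin at the centre of its underside
- vinegar: Bystander: capped bottle, 76 mm across, 210 mm high; origin at the centre of its underside
- brush: Bystander: wooden brush block, 55 x 130 x 52 mm, lying in the caddy's wide bay; origin at the centre of its underside
Not all that is in view belongs to the job. There is more than one size of the squeegee; the job needs the larger. Leave any red look-alike of the hook alone.

How it is judged:
On the way, in this order (a step that is already met when the one before it is completed fails the run):
1. the fingers press on the locking hook while the squeegee still hangs on the peg (contact force between the fingers and hook above 5 N and x of eye in the frame of hook above -0.012 m and distance between eye and hook below 0.225 m), for 0.1 s.
2. the squeegee is off the end of the peg (x of eye in the frame of hook below -0.033 m and contact force between squeegee and hook below 0.5 N), for 0.1 s.
3. the squeegee is down on the floor of the slot while still held (x of squeegee in the frame of slot between -0.014 and 0.014 m and y of squeegee in the frame of slot between -0.03 and 0.03 m and z of squeegee in the frame of slot below 0.012 m and angle between squeegee's own z axis and vertical below 0.35 rad and contact force between the fingers and squeegee above 0.5 N), for 0.05 s.
At the end, for the whole second after the job is handed in: The squeegee stands blade down on the floor of the caddy's narrow slot, at rest: its lower edge within 14 mm of the slot's centre across, 30 mm along and 12 mm above the floor, leaning less than 0.35 rad (20 degrees) (x of squeegee in the frame of slot between -0.014 and 0.014 m and y of squeegee in the frame of slot between -0.03 and 0.03 m and z of squeegee in the frame of slot below 0.012 m and angle between squeegee's own z axis and vertical below 0.35 rad and linear speed of squeegee below 0.02 m/s); the robot touches nothing.
It fails at once if the robot presses or knocks the hook with more than 25 N (contact force between any of the fingers, the arm and hook above 25 N).
It fails at once if the squeegee is forced against the hook with more than 25 N (contact force between squeegee and hook above 25 N).
It fails at once if another thing is moved by more than 30 mm (distance of any of bottle, dustpan, clip, tin, jar, vinegar, brush from where it was at the start of the episode above 0.03 m).
It also fails if it takes over 54 s, if anything falls off the work surface, if the arm or the gripper's body presses on something with over 40 N, if the wrist force passes 120 N, or if a joint passes its speed limit or range.

## Working session

There is one attempt and no reset: what is moved stays moved. The work goes in short steps, Python scripts to look and compute and a tool call to move; the robot and the scene stay as the last step left them, time stands still between calls to the robot, and variables do not carry over. Pictures are saved under pics/ and viewed, and the job is handed in when it is done.

Besides the shell and the picture viewer there is one more tool, called after "Request:" as name(argument=value, ...), one argument or row to a line, values as JSON. send_rows: Moves the arm, as the interface text tells. Its arguments: {"type":"object","properties":{"steps":{"type":"array","items":{"type":"number"}},"force":{"type":"number"}},"required":["steps"]}

```bash
mkdir -p pics
cat > h.py <<'E'
import numpy as np, cv2
from rig import robot, cams, hand_in
def get(n):
    d=cams.camera(n); return d
def save(d,fn):
    cv2.imwrite('pics/'+fn,cv2.cvtColor(d['color'],cv2.COLOR_RGB2BGR))
def pts(d):
    z=d['range_z'];K=d['intrinsics'];T=d['extrinsics']
    v,u=np.mgrid[0:z.shape[0],0:z.shape[1]]
    P=np.stack([(u-K[0,2])/K[0,0]*z,(v-K[1,2])/K[1,1]*z,z],-1)
    W=P@T[:3,:3].T+T[:3,3]; W[z==0]=np.nan
    return W
E
python3 - <<'E'
from h import *
for n in ['scene','top','wrist']:
    d=get(n); save(d,n+'0.png'); np.savez(n+'0.npz',**d); print(n,d['extrinsics'].round(3).tolist(),d['intrinsics'].round(1).tolist())
o=robot.get_obs(); print(o, robot.grip_point_offset)
E
```

```text
scene [[-0.757, 0.41, -0.51, 1.024], [0.654, 0.451, -0.607, 0.603], [-0.019, -0.793, -0.609, 0.74], [0.0, 0.0, 0.0, 1.0]] [[520.6, 0.0, 312.8], [0.0, 520.6, 241.3], [0.0, 0.0, 1.0]]
top [[0.013, -0.992, 0.122, 0.418], [-0.999, -0.017, -0.027, 0.04], [0.029, -0.121, -0.992, 1.059], [0.0, 0.0, 0.0, 1.0]] [[484.2, 0.0, 317.4], [0.0, 484.2, 239.5], [0.0, 0.0, 1.0]]
wrist [[0.329, -0.902, -0.28, 0.282], [-0.944, -0.315, -0.095, -0.564], [-0.002, 0.296, -0.955, 0.383], [0.0, 0.0, 0.0, 1.0]] [[383.4, 0.0, 308.3], [0.0, 383.4, 241.5], [0.0, 0.0, 1.0]]
{'time': 0.15, 'q': array([-1.41350241e+00,  5.28281245e-01,  1.43360832e+00, -1.09508955e-05,
        1.18139767e+00, -1.78515460e-01]), 'joint_velocities': array([ 0.00020363, -0.00291939, -0.00442495,  0.00106496,  0.00123076,
       -0.00044778]), 'joint_torque': array([ 1.12692593e-03, -4.40429628e+01, -1.76841527e+01,  6.34062756e-02,
        5.52167161e-02, -9.35768139e-05]), 'position': array([ 0.2058845 , -0.5895193 ,  0.22177874]), 'tool_rot': array([ 9.85936391e-01,  1.67118867e-01,  3.92672910e-06, -8.47295246e-04]), 'ft_force': array([-0.17176025, -0.03311928, -0.24350577]), 'moment': array([ 0.00239797,  0.01787689, -0.01257764]), 'grip_width': 0.0870563899873299} 0.0187
```

View pics/scene0.png

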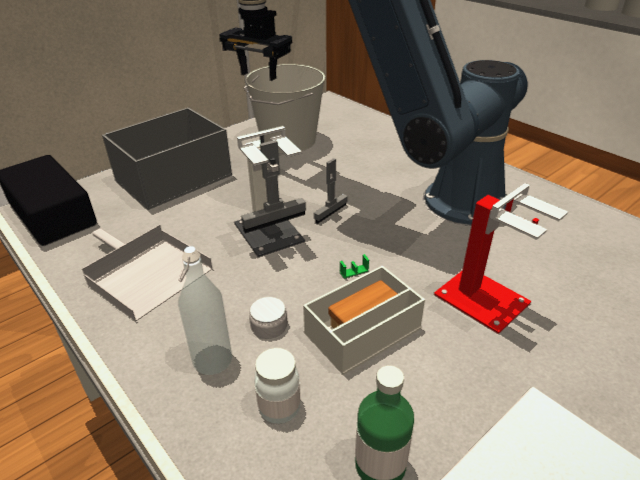

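View pics/top0.png

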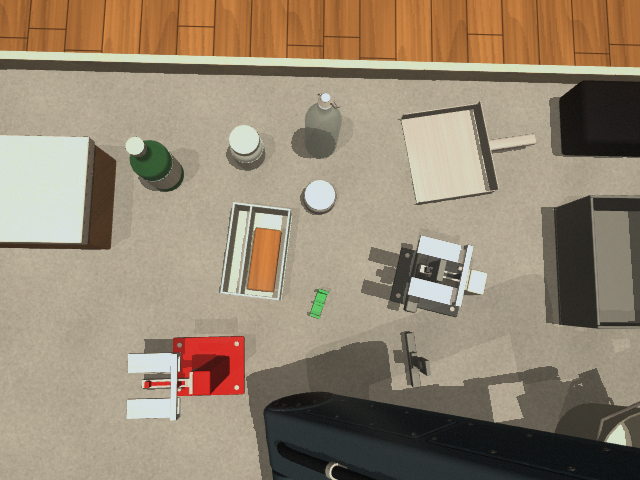

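View pics/wrist0.png

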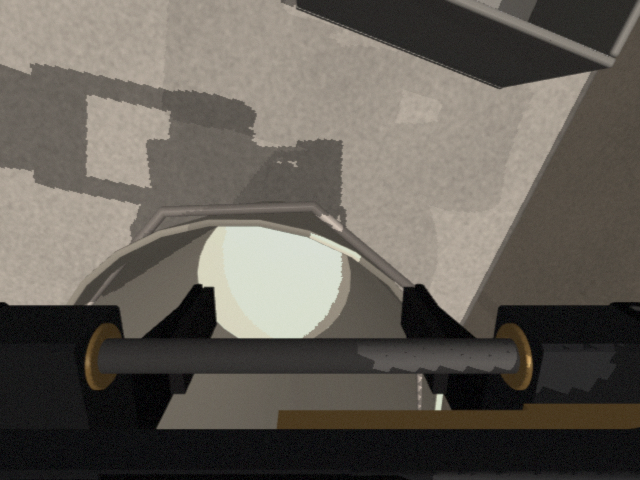

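Top view: locking hook (grey/white) with hanging squeegee at about (435,272), a small squeegee standing at (412,360), red look-alike hook at (190,375), and the caddy at (255,250) with its narrow slot on the left and the brush in the bay. The larger squeegee, hanging on the white-posted hook, fits the job. I'll confirm that in crops and measure.

Run:
```python
from h import *
T=np.load('top0.npz');S=np.load('scene0.npz')
a=cv2.resize(T['color'][215:345,350:500],None,fx=4,fy=4,interpolation=cv2.INTER_CUBIC)
b=cv2.resize(S['color'][110:260,220:360],None,fx=4,fy=4,interpolation=cv2.INTER_CUBIC)
cv2.imwrite('pics/ct.png',a[:,:,::-1]); cv2.imwrite('pics/cs.png',b[:,:,::-1])
W=pts(T)
# white things height map in hook region
sub=W[215:345,350:500]
P=sub.reshape(-1,3); C=T['color'][215:345,350:500].reshape(-1,3)
h=np.histogram(P[:,2],bins=np.arange(-.01,.3,.01)); print([(round(b,2),int(n)) for n,b in zip(*h)])
for (lo,hi) in [(0.225,0.27),(.25,.3),(.205,.225)]:
    m=(P[:,2]>lo)&(P[:,2]<hi); print(lo,hi,m.sum(),np.nanmedian(P[m],0) if m.any() else '')
```

```text
[(np.float64(-0.01), 8739), (np.float64(0.0), 6590), (np.float64(0.01), 159), (np.float64(0.02), 74), (np.float64(0.03), 31), (np.float64(0.04), 3), (np.float64(0.05), 6), (np.float64(0.06), 8), (np.float64(0.07), 52), (np.float64(0.08), 48), (np.float64(0.09), 330), (np.float64(0.1), 26), (np.float64(0.11), 36), (np.float64(0.12), 15), (np.float64(0.13), 16), (np.float64(0.14), 14), (np.float64(0.15), 11), (np.float64(0.16), 14), (np.float64(0.17), 25), (np.float64(0.18), 34), (np.float64(0.19), 25), (np.float64(0.2), 45), (np.float64(0.21), 342), (np.float64(0.22), 363), (np.float64(0.23), 51), (np.float64(0.24), 1778), (np.float64(0.25), 183), (np.float64(0.26), 410), (np.float64(0.27), 0), (np.float64(0.28), 0)]
0.225 0.27 2462 [ 0.46379605 -0.19126954  0.24482237]
0.25 0.3 593 [ 0.46399247 -0.22015985  0.26309334]
0.205 0.225 691 [ 0.45799397 -0.25052707  0.21966753]
```

View pics/ct.png

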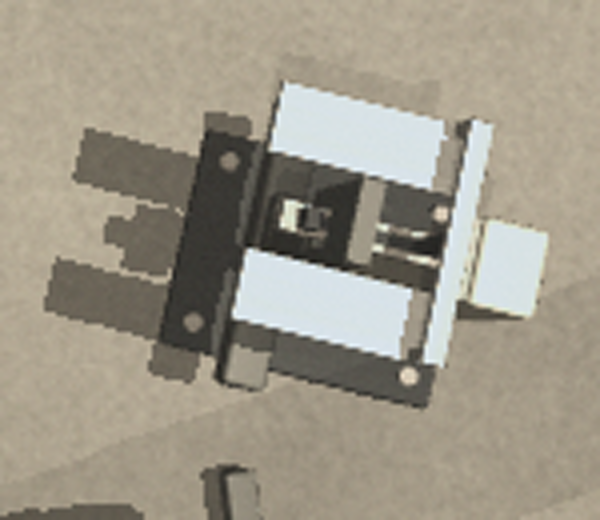

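View pics/cs.png

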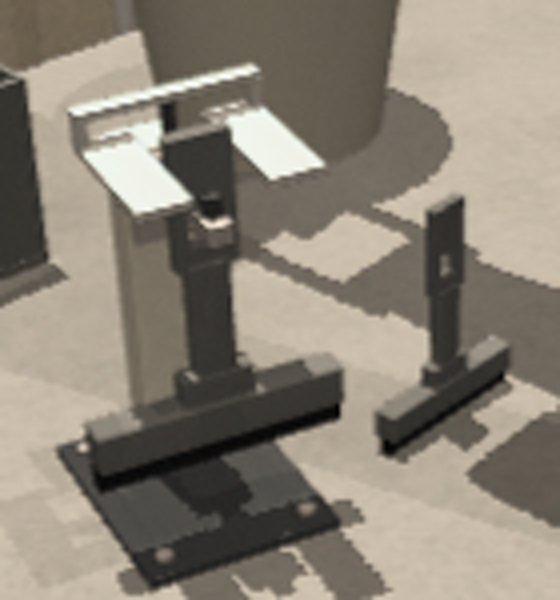

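Confirmed: the larger squeegee hangs on the white-posted hook. The one to the right in the scene crop is smaller and stands on the board. Next I'll measure the hook, wings and plate.

```bash
cat > m.py <<'E'
from h import *
T=np.load('top0.npz');S=np.load('scene0.npz')
def rect(P):
    r=cv2.minAreaRect((P[:,:2]*1000).astype(np.float32)); return r
def clus(d,roi,cond,name):
    W=pts(d); u0,v0,u1,v1=roi
    m=np.zeros(W.shape[:2],bool); m[v0:v1,u0:u1]=True
    m&=cond(W,d['color'].astype(int))
    n,l,st,c=cv2.connectedComponentsWithStats(m.astype(np.uint8),connectivity=4)
    for i in range(1,n):
        if st[i,4]>25:
            P=W[l==i]; r=rect(P); z=P[:,2]
            print(name,st[i,4],'px',c[i].round(1),'ctr',np.round(r[0],1),'size',np.round(r[1],1),'ang',round(r[2],1),'z',np.median(z).round(4),'mean',P.mean(0).round(4))
E
python3 - <<'E'
from m import *
R=(350,215,500,345)
clus(T,R,lambda W,c:(W[...,2]>.236)&(W[...,2]<.252)&(c.min(-1)>170),'wings')
clus(T,R,lambda W,c:(W[...,2]>.255)&(c.min(-1)>170),'bar')
clus(T,R,lambda W,c:(W[...,2]>.250)&(c.max(-1)<190),'plate')
clus(T,R,lambda W,c:(W[...,2]>.214)&(W[...,2]<.230),'z215-230')
clus(T,R,lambda W,c:(W[...,2]>.002)&(W[...,2]<.014)&(c.max(-1)<90),'base')
R=(210,195,300,305)
clus(T,R,lambda W,c:(W[...,2]>.068)&(W[...,2]<.083),'rim')
clus(T,R,lambda W,c:(W[...,2]>.04)&(c[...,0]>c[...,2]+80),'brush')
clus(T,R,lambda W,c:(W[...,2]<.02)&(W[...,2]>0.003),'floor')
R=(200,90,380,260)
clus(S,R,lambda W,c:(W[...,2]>.236)&(W[...,2]<.252)&(c.min(-1)>150),'Swings')
clus(S,R,lambda W,c:(W[...,2]>.252)&(c.max(-1)<150),'Splate')
clus(S,(290,260,430,370),lambda W,c:(W[...,2]>.069)&(W[...,2]<.083),'Srim')
E
```

```text
wings 731 px [438.9 248.4] ctr [ 506.1 -190.3] size [72.1 30.8] ang 76.7 z 0.2443 mean [ 0.5063 -0.1898  0.2443]
wings 759 px [430.1 290.5] ctr [ 434.9 -173.6] size [71.8 30.4] ang 77.1 z 0.2443 mean [ 0.4348 -0.1737  0.2444]
bar 347 px [464.1 275.1] ctr [ 460.5 -225.7] size [ 10.5 102.8] ang 76.8 z 0.2641 mean [ 0.4605 -0.2255  0.2641]
plate 33 px [464.9 253.5] ctr [ 493.6 -228.6] size [ 1.8 37.2] ang 78.4 z 0.2615 mean [ 0.4968 -0.2289  0.2605]
plate 154 px [440.6 269.8] ctr [ 468.8 -189.3] size [11.3 35.9] ang 76.9 z 0.256 mean [ 0.4691 -0.1888  0.2558]
z215-230 114 px [428.8 269.8] ctr [ 472.5 -174.7] size [21.5 34.7] ang 77.1 z 0.2199 mean [ 0.471  -0.1781  0.2206]
z215-230 432 px [475.6 281.6] ctr [ 452.1 -260.6] size [33. 40.] ang 77.2 z 0.221 mean [ 0.4517 -0.26    0.2207]
z215-230 68 px [451.  276.1] ctr [ 462.  -219.5] size [29.  13.2] ang 77.0 z 0.2158 mean [ 0.4609 -0.218   0.2169]
base 709 px [401.8 275. ] ctr [ 472.2 -175.6] size [ 33.7 120.4] ang 76.6 z 0.0071 mean [ 0.4725 -0.174   0.0071]
base 53 px [431.1 259.5] ctr [ 508.9 -239. ] size [16.3 30. ] ang 26.9 z 0.0073
[... 769 characters left out ...]
0068 mean [0.5161 0.078  0.0078]
floor 31 px [282.1 287.3] ctr [441.6  85.8] size [ 2. 50.] ang 84.1 z 0.0057 mean [0.4421 0.086  0.0077]
Swings 237 px [286.8 145.5] ctr [ 437.4 -175.3] size [80.2 29.5] ang 76.1 z 0.2439 mean [ 0.4377 -0.1728  0.2439]
Swings 273 px [253.6 153.7] ctr [ 506.1 -193.5] size [80.4 35.3] ang 77.0 z 0.244 mean [ 0.5089 -0.1905  0.244 ]
Splate 131 px [260.  135.1] ctr [ 464.3 -222.8] size [ 13.4 105.5] ang 75.0 z 0.26 mean [ 0.4674 -0.2224  0.2595]
Splate 54 px [268.3 143.7] ctr [ 472.2 -189. ] size [11.8 37.5] ang 75.8 z 0.255 mean [ 0.473  -0.1874  0.2548]
Srim 1290 px [363.8 306.9] ctr [517.7 138.8] size [123.7 190.3] ang 84.3 z 0.0731 mean [0.5231 0.1452 0.0729]
```

Request:
send_rows(
  steps=[0.087, 0, 0, -0.06, 0, 0.087, 0, 0, -0.11, 0, 0.05, 0.03, -0.023, -0.12, -0.15, 0.05, 0.07, -0.053, -0.12, -0.3, 0.05, 0.115, -0.088, -0.12, -0.45, 0.05, 0.16, -0.122, -0.12, -0.6, 0.05, 0.205, -0.157, -0.12, -0.75, 0.05, 0.25, -0.191, -0.12, -0.9],
  force=20,
)

```text
time: 1.15
position: [0.3796, -0.3252, 0.342]
tool_rot: [0.814, 0.581, 0.0, -0.001]
ft_force: [0.0, -1.2, -0.6]
grip_width: 0.0505
```

```bash
cat > st.py <<'E'
from h import *
from scipy.spatial.transform import Rotation as R
import sys
def state():
    o=robot.get_obs(); M=R.from_quat(o['tool_rot']).as_matrix()
    print('t',round(o['time'],2),'p',o['position'].round(4),'tooly ang',round(np.degrees(np.arctan2(M[1,1],M[0,1])),2),'tilt',np.degrees(np.arccos(-M[2,2])).round(2),'F',o['ft_force'].round(2),'w',round(o['grip_width'],4),'q',o['q'].round(3))
    return o,M
def to(x,y,z,ang):
    o,M=state(); d=M.T@(np.array([x,y,z])-o['position'])
    a=np.degrees(np.arctan2(M[1,1],M[0,1]))
    print('shift tool',d.round(4),'turn',round(-np.radians(ang-a),4))
if __name__=='__main__': to(*map(float,sys.argv[1:5]))
E
python3 st.py .4693 -.1887 .30 -13.1
```

```text
t 1.15 p [ 0.3796 -0.3252  0.342 ] tooly ang -18.93 tilt 0.11 F [ 0.05 -1.16 -0.56] w 0.0505 q [-9.330e-01  2.270e-01  1.572e+00  1.000e-03  1.344e+00 -6.030e-01]
shift tool [0.1581 0.0406 0.0423] turn -0.1018
```

Request:
send_rows(
  steps=[0.05, 0.05, 0.013, 0, -0.04, 0.05, 0.1, 0.026, 0, -0.08, 0.05, 0.15, 0.0386, 0, -0.1018, 0.05, 0.158, 0.0406, 0.02, -0.1018, 0.05, 0.1581, 0.0406, 0.035, -0.1018, 0.05, 0.1581, 0.0406, 0.04, -0.1018, 0.05, 0.1581, 0.0406, 0.042, -0.1018],
)

```text
time: 2.02
position: [0.469, -0.1895, 0.3]
tool_rot: [0.784, 0.621, 0.0, -0.001]
ft_force: [0.1, 0.1, 0.6]
grip_width: 0.0499
```

```bash
python3 st.py .4693 -.1887 .26 -13.1
python3 - <<'E'
from h import *
for n in ['wrist','top','scene']:
    d=get(n); save(d,n+'1.png'); np.savez(n+'1.npz',**d)
E
```

```text
t 2.02 p [ 0.469  -0.1895  0.3   ] tooly ang -13.18 tilt 0.13 F [0.09 0.09 0.59] w 0.0499 q [-6.060e-01  2.760e-01  1.624e+00  1.000e-03  1.244e+00 -3.770e-01]
shift tool [0.0008 0.0002 0.04  ] turn -0.0015
```

View pics/wrist1.png

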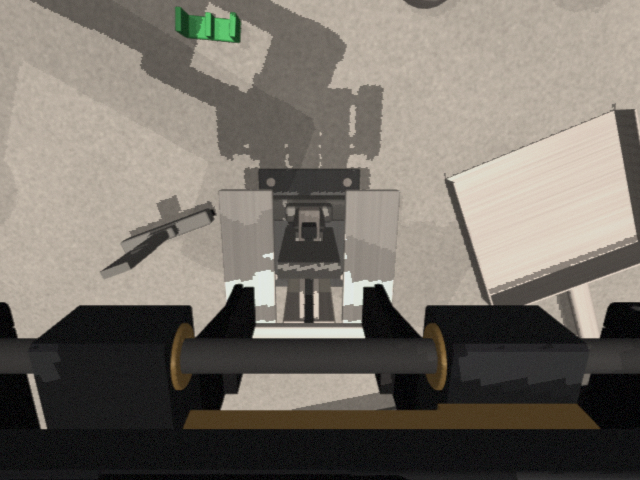

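View pics/scene1.png

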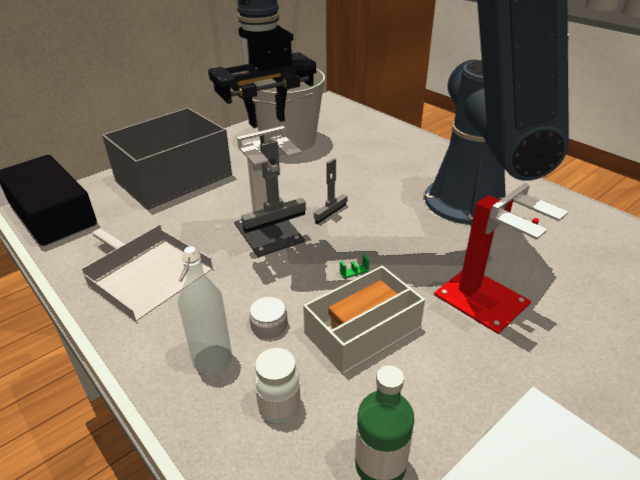

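Wrist view: the fingers (238 and 380 px) straddle the wings (219 to 399 px) evenly, and the plate top is at about (309,268). I'll check its fore/aft position with the wrist camera.

Run:
```python
from m import *
D=np.load('wrist1.npz')
R=(215,180,405,330)
clus(D,R,lambda W,c:(W[...,2]>.236)&(W[...,2]<.252)&(c.min(-1)>100),'wings')
clus(D,(270,200,350,330),lambda W,c:(W[...,2]>.252)&(W[...,2]<.27)&(c.max(-1)<190),'plate')
W=pts(D)
for v in range(205,325,5): print(v,W[v,300:320:6].round(4).tolist())
```

```text
wings 5773 px [368.3 246.6] ctr [ 504.5 -196. ] size [84.5 31.3] ang 76.6 z 0.2443 mean [ 0.5051 -0.1882  0.2443]
wings 5748 px [249.4 247. ] ctr [ 433.3 -179.7] size [84.9 31.2] ang 76.8 z 0.2444 mean [ 0.4362 -0.1723  0.2444]
plate 1194 px [308.9 269. ] ctr [ 468.6 -189.5] size [10.9 35.8] ang 76.6 z 0.2564 mean [ 0.4687 -0.189   0.2562]
plate 443 px [309.6 324.5] ctr [ 461.5 -221.3] size [ 2.7 46.5] ang 76.8 z 0.262 mean [ 0.4616 -0.221   0.2613]
205 [[0.4623, -0.1798, 0.1114], [0.4677, -0.1812, 0.1106], [0.4731, -0.1823, 0.1115], [0.4785, -0.184, 0.1092]]
210 [[0.4688, -0.1629, 0.2147], [0.4726, -0.1638, 0.2146], [0.4764, -0.165, 0.2131], [0.4803, -0.1654, 0.2157]]
215 [[0.4681, -0.166, 0.2155], [0.4718, -0.1672, 0.2141], [0.4757, -0.1679, 0.215], [0.4795, -0.169, 0.214]]
220 [[0.4671, -0.1697, 0.2138], [0.4711, -0.1704, 0.2146], [0.4749, -0.1715, 0.2138], [0.4788, -0.1721, 0.2152]]
225 [[0.4664, -0.1729, 0.2142], [0.4709, -0.1715, 0.2234], [0.4746, -0.1724, 0.2232], [0.4781, -0.1752, 0.216]]
230 [[0.4656, -0.176, 0.215], [0.4703, -0.1739, 0.2264], [0.474, -0.175, 0.2257], [0.477
[... 1328 characters left out ...]
, [0.4676, -0.2214, 0.2147]]
295 [[0.4543, -0.2226, 0.214], [0.4591, -0.2212, 0.2191], [0.4632, -0.2219, 0.2198], [0.4667, -0.2254, 0.2141]]
300 [[0.4535, -0.2262, 0.2142], [0.4591, -0.2212, 0.2269], [0.463, -0.2221, 0.227], [0.4659, -0.2291, 0.2142]]
305 [[0.4525, -0.2301, 0.2141], [0.4593, -0.2207, 0.2356], [0.463, -0.2219, 0.2349], [0.465, -0.2327, 0.2146]]
310 [[0.4516, -0.2339, 0.2142], [0.4593, -0.2208, 0.2423], [0.463, -0.2218, 0.2421], [0.4641, -0.2371, 0.2135]]
315 [[0.4507, -0.2377, 0.2142], [0.4593, -0.2211, 0.2485], [0.4629, -0.2219, 0.2485], [0.4633, -0.2406, 0.2142]]
320 [[0.4501, -0.2404, 0.2166], [0.4594, -0.2211, 0.2549], [0.4627, -0.2226, 0.2535], [0.4626, -0.2435, 0.2161]]
```

Request:
send_rows(
  steps=[0.05, 0.0004, 0, 0.02, 0, 0.05, 0.0004, 0, 0.04, 0, 0.05, 0.0004, 0, 0.05, 0, 0.05, 0.0004, 0, 0.051, 0, 0.05, 0.0004, 0, 0.051, 0],
)

```text
time: 2.8
position: [0.4699, -0.1895, 0.2503]
tool_rot: [0.784, 0.621, 0.001, 0.0]
ft_force: [-0.3, -0.5, 0.4]
grip_width: 0.05
```

Request:
send_rows(
  steps=[0.05, 0, 0, 0.002, 0, 0.05, 0, 0, 0.004, 0, 0.05, 0, 0, 0.005, 0, 0.05, 0, 0, 0.005, 0],
)

```text
time: 3.3
position: [0.47, -0.1895, 0.2454]
tool_rot: [0.784, 0.621, 0.001, 0.0]
ft_force: [-0.8, -0.3, 0.3]
grip_width: 0.0501
```

Request:
send_rows(
  steps=[0.05, 0, -0.001, 0.001, 0, 0.05, 0, -0.001, 0.002, 0, 0.05, 0, -0.001, 0.003, 0, 0.05, 0, -0.001, 0.003, 0],
)

```text
time: 3.8
position: [0.4697, -0.1895, 0.2428]
tool_rot: [0.784, 0.621, 0.001, 0.001]
ft_force: [1.9, 1.0, 5.5]
grip_width: 0.05
```

Request:
send_rows(
  steps=[0.05, 0, 0, 0.001, 0, 0.05, 0, 0, 0.002, 0, 0.05, 0, 0, 0.003, 0, 0.05, 0, 0, 0.003, 0],
)

```text
time: 4.3
position: [0.4698, -0.1896, 0.2401]
tool_rot: [0.784, 0.621, 0.001, 0.001]
ft_force: [0.3, 0.6, 6.2]
grip_width: 0.0499
```

Request:
send_rows(
  steps=[0.05, 0, 0, 0.002, 0, 0.05, 0, 0, 0.004, 0, 0.05, 0, 0, 0.006, 0, 0.05, 0, 0, 0.007, 0, 0.05, 0, 0, 0.007, 0],
)

```text
time: 4.92
position: [0.4699, -0.1896, 0.2339]
tool_rot: [0.784, 0.621, 0.001, 0.001]
ft_force: [0.7, 1.6, 9.7]
grip_width: 0.0501
```

Request:
send_rows(
  steps=[0.05, 0, 0, 0.001, 0, 0.05, 0, 0, 0.002, 0, 0.05, 0, 0, 0.002, 0],
)

```text
time: 5.3
position: [0.4699, -0.1896, 0.2329]
tool_rot: [0.784, 0.621, 0.001, 0.002]
ft_force: [0.5, 1.5, 10.9]
grip_width: 0.05
```

Request:
send_rows(
  steps=[0.05, 0, 0, 0.001, 0, 0.05, 0, 0, 0.0015, 0, 0.05, 0, 0, 0.0015, 0],
)

```text
time: 5.68
position: [0.4699, -0.1896, 0.2324]
tool_rot: [0.783, 0.621, 0.001, 0.002]
ft_force: [0.6, 2.4, 10.0]
grip_width: 0.0498
```

Run:
```python
from h import *
from m import clus
import st; st.state()
d=get('wrist'); save(d,'wrist2.png'); W=pts(d)
for v in range(205,285,4): print(v,W[v,303:320:5,2].round(4).tolist())
cv2.imwrite('pics/w2c.png',cv2.resize(d['color'][170:340,200:420],None,fx=3,fy=3)[:,:,::-1])
clus(d,(270,200,350,330),lambda W,c:(W[...,2]>.252)&(W[...,2]<.27)&(c.max(-1)<190),'plate')
clus(d,(215,180,405,330),lambda W,c:(W[...,2]>.225)&(W[...,2]<.240)&(c.min(-1)>90),'wings')
```

```text
t 5.67 p [ 0.4699 -0.1896  0.2324] tooly ang -13.16 tilt 0.25 F [ 0.57  2.39 10.04] w 0.0498 q [-0.605  0.354  1.716  0.002  1.067 -0.376]
205 [0.0068, 0.0075, 0.0068, 0.0075]
209 [0.0748, 0.0742, 0.0761, 0.0738]
213 [0.0893, 0.0912, 0.0892, 0.0907]
217 [0.096, 0.0963, 0.0962, 0.0973]
221 [0.1041, 0.1049, 0.1057, 0.1038]
225 [0.1125, 0.1132, 0.1139, 0.1132]
229 [0.1231, 0.1249, 0.1253, 0.1254]
233 [0.1348, 0.1348, 0.135, 0.1344]
237 [0.2097, 0.2102, 0.2095, 0.2082]
241 [0.2145, 0.2142, 0.2151, 0.2138]
245 [0.2132, 0.2149, 0.2138, 0.2159]
249 [0.2142, 0.2144, 0.2141, 0.2151]
253 [0.2146, 0.2148, 0.2139, 0.215]
257 [0.2134, 0.2146, 0.215, 0.2146]
261 [0.2152, 0.2133, 0.2151, 0.2138]
265 [0.2147, 0.2143, 0.2146, 0.2139]
269 [0.2148, 0.214, 0.2148, 0.2143]
273 [0.2142, 0.2143, 0.2147, 0.2149]
277 [0.2135, 0.215, 0.213, 0.2151]
281 [0.216, 0.2154, 0.2159, 0.2163]
plate 1126 px [309.4 322.4] ctr [ 470.3 -186.7] size [ 5.1 32.5] ang 77.0 z 0.2561 mean [ 0.4704 -0.1861  0.2556]
wings 4071 px [237.7 257.1] ctr [ 441.3 -167.3] size [57.8 22.4] ang 75.1 z 0.2314 mean [ 0.4435 -0.1602  0.2313]
wings 4725 px [378.2 258.2] ctr [ 504.5 -182.5] size [58.4 25.1] ang 77.1 z 0.2313 mean [ 0.5049 -0.1753  0.2313]
```

View pics/w2c.png

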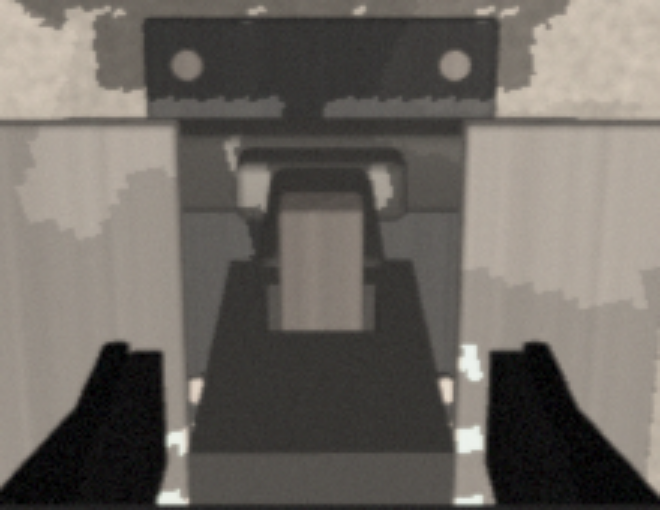

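The tooth is level with the peg and the plate is centred between the fingers. Next I'll close the grip while keeping the keeper down.

Request:
send_rows(
  steps=[0.05, 0, 0, 0.0015, 0, 0.04, 0, 0, 0.0015, 0, 0.03, 0, 0, 0.0015, 0, 0.03, 0, 0, 0.0015, 0, 0.03, 0, 0, 0.0015, 0, 0.03, 0, 0, 0.0015, 0],
  force=25,
)

```text
time: 6.48
position: [0.4681, -0.1891, 0.2315]
tool_rot: [0.783, 0.622, 0.0, 0.0]
ft_force: [-3.7, 2.2, 11.2]
grip_width: 0.0353
```

```bash
python3 st.py .4693 -.1887 .232 -13.1
```

```text
t 6.47 p [ 0.4681 -0.1891  0.2315] tooly ang -13.12 tilt 0.03 F [-3.73  2.22 11.19] w 0.0353 q [-0.605  0.355  1.719 -0.     1.068 -0.376]
shift tool [ 0.0006  0.0011 -0.0005] turn -0.0004
```

Request:
send_rows(
  steps=[0.03, 0, 0, 0.0005, 0, 0.03, 0.002, 0, 0.0005, 0, 0.03, 0.005, 0, 0.0005, 0, 0.03, 0.008, 0, 0.0005, 0],
)

```text
time: 6.98
position: [0.4699, -0.1847, 0.2322]
tool_rot: [0.783, 0.622, -0.002, 0.003]
ft_force: [-2.0, -6.9, 8.8]
grip_width: 0.0356
```

```bash
python3 st.py .4693 -.1887 .232 -13.1
```

```text
t 6.97 p [ 0.4699 -0.1847  0.2322] tooly ang -13.01 tilt 0.47 F [-1.96 -6.94  8.79] w 0.0356 q [-0.592  0.352  1.72  -0.008  1.064 -0.361]
shift tool [-0.004   0.0003  0.0003] turn 0.0017
```

Run:
```python
from h import *
import st; st.state()
d=get('wrist'); save(d,'wrist3.png'); W=pts(d)
for v in range(233,300,4): print(v,W[v,303:320:5].round(4)[1].tolist(),W[v,303:320:5,2].round(4).tolist())
cv2.imwrite('pics/w3c.png',cv2.resize(d['color'][170:340,200:420],None,fx=3,fy=3)[:,:,::-1])
```

```text
t 6.97 p [ 0.4699 -0.1847  0.2322] tooly ang -13.01 tilt 0.47 F [-1.96 -6.94  8.79] w 0.0356 q [-0.592  0.352  1.72  -0.008  1.064 -0.361]
233 [0.4705, -0.1789, 0.1348] [0.1343, 0.1348, 0.1341, 0.1346]
237 [0.4705, -0.1788, 0.1446] [nan, 0.1446, 0.1437, 0.1455]
241 [0.4705, -0.1788, 0.1538] [0.1544, 0.1538, 0.1538, 0.1534]
245 [0.4738, -0.1643, 0.2073] [0.2083, 0.2073, 0.2083, 0.2074]
249 [0.4739, -0.164, 0.2146] [0.2136, 0.2146, 0.2145, 0.2136]
253 [0.4734, -0.166, 0.2147] [0.2134, 0.2147, 0.2143, 0.2146]
257 [0.473, -0.1678, 0.2154] [0.2148, 0.2154, 0.2142, 0.2152]
261 [0.4725, -0.1698, 0.2155] [0.2151, 0.2155, 0.214, 0.2149]
265 [0.4719, -0.1724, 0.2141] [0.2132, 0.2141, 0.2143, 0.2155]
269 [0.4714, -0.1746, 0.2139] [0.2143, 0.2139, 0.2138, 0.2139]
273 [0.471, -0.1763, 0.2149] [0.2137, 0.2149, 0.2139, 0.2147]
277 [0.4705, -0.1784, 0.2149] [0.2145, 0.2149, 0.2151, 0.2153]
281 [0.4702, -0.18, 0.2161] [0.2156, 0.2161, 0.2155, 0.2148]
285 [0.4701, -0.1805, 0.2199] [0.2214, 0.2199, 0.2206, 0.2203]
289 [0.4701, -0.1801, 0.2254] [0.2262, 0.2254, 0.2257, 0.2256]
293 [0.4703, -0.1795, 0.2311] [0.2298, 0.2311, 0.23, 0.2288]
297 [0.4702, -0.18, 0.2344] [0.2341, 0.2344, 0.2348, 0.2345]
```

View pics/w3c.png

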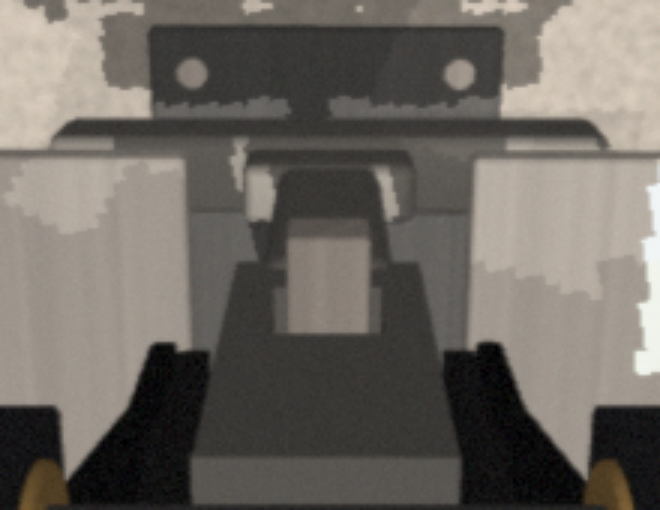

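Request:
send_rows(
  steps=[0.03, 0.001, 0, 0.001, 0, 0.03, 0.003, 0, 0.001, 0, 0.03, 0.005, 0, 0.001, 0],
)

```text
time: 7.4
position: [0.4709, -0.1828, 0.2325]
tool_rot: [0.782, 0.623, -0.005, 0.006]
ft_force: [-1.9, -6.4, 8.8]
grip_width: 0.036
```

```bash
python3 st.py .4693 -.1887 .232 -13.1
```

```text
t 7.4 p [ 0.4709 -0.1828  0.2325] tooly ang -12.88 tilt 0.88 F [-1.9  -6.37  8.81] w 0.036 q [-0.584  0.351  1.721 -0.015  1.061 -0.352]
shift tool [-0.0061 -0.0002  0.0005] turn 0.0038
```

Request:
send_rows(
  steps=[0.03, 0.002, 0, 0.002, 0, 0.03, 0.004, 0, 0.002, 0, 0.03, 0.006, 0, 0.002, 0, 0.03, 0.008, 0, 0.002, 0, 0.03, 0.01, 0, 0.002, 0],
)

```text
time: 8.02
position: [0.4736, -0.1768, 0.2318]
tool_rot: [0.781, 0.624, -0.007, 0.01]
ft_force: [-3.3, -8.5, 8.9]
grip_width: 0.0358
```

Run:
```python
from h import *
import st; st.state()
d=get('wrist'); save(d,'wrist4.png'); W=pts(d)
for v in range(233,320,5): print(v,W[v,303:320:5].round(4)[1].tolist(),W[v,303:320:5,2].round(4).tolist())
d=get('scene');save(d,'scene4.png')
a=cv2.resize(d['color'][110:260,220:360],None,fx=4,fy=4,interpolation=cv2.INTER_CUBIC)
cv2.imwrite('pics/cs4.png',a[:,:,::-1])
```

```text
t 8.03 p [ 0.4736 -0.1768  0.2318] tooly ang -12.77 tilt 1.36 F [-3.28 -8.49  8.93] w 0.0358 q [-0.567  0.351  1.724 -0.022  1.053 -0.333]
233 [0.4742, -0.1725, 0.1342] [0.135, 0.1342, 0.1334, 0.1333]
238 [0.4742, -0.1722, 0.1464] [0.1468, 0.1464, 0.1472, 0.1468]
243 [0.4742, -0.1718, 0.1581] [0.1584, 0.1581, 0.1579, 0.1582]
248 [0.4742, -0.172, 0.1672] [0.1686, 0.1672, 0.1684, 0.1679]
253 [0.4742, -0.1714, 0.1779] [0.1776, 0.1779, 0.178, 0.1771]
258 [0.4756, -0.1647, 0.204] [0.2045, 0.204, 0.2033, 0.2031]
263 [0.4756, -0.1646, 0.2113] [0.2116, 0.2113, 0.212, 0.2112]
268 [0.4753, -0.1657, 0.2151] [0.2144, 0.2151, 0.2142, 0.2141]
273 [0.4746, -0.1689, 0.2138] [0.2138, 0.2138, 0.2147, 0.2151]
278 [0.4741, -0.1712, 0.2146] [0.2153, 0.2146, 0.2144, 0.2142]
283 [0.4738, -0.1723, 0.2181] [0.218, 0.2181, 0.2177, 0.2177]
288 [0.4738, -0.1724, 0.2236] [0.2234, 0.2236, 0.2224, 0.2234]
293 [0.4739, -0.1719, 0.2301] [0.2288, 0.2301, 0.2289, 0.2289]
298 [0.4736, -0.1729, 0.2332] [0.2343, 0.2332, 0.2344, 0.2364]
303 [0.4739, -0.1717, 0.2403] [0.2403, 0.2403, 0.2397, 0.2406]
308 [0.4737, -0.1722, 0.2439] [0.2437, 0.2439, 0.2462, 0.2435]
313 [0.4737, -0.1721, 0.2484] [0.2499, 0.2484, 0.2483, 0.2486]
318 [0.4738, -0.1718, 0.2531] [0.2529, 0.2531, 0.2541, 0.2525]
```

View pics/cs4.png

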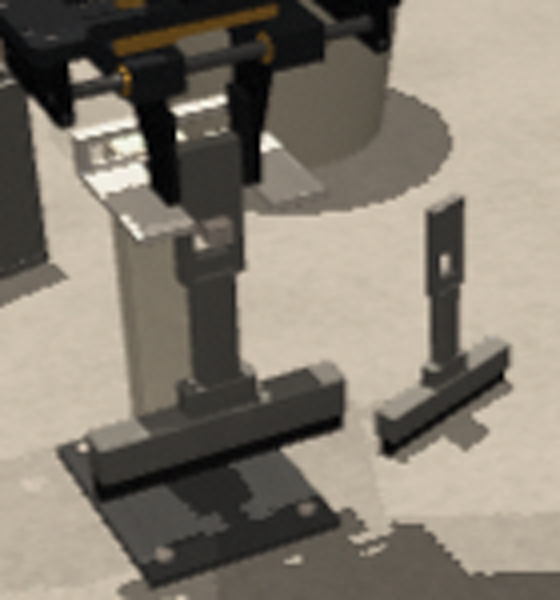

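The plate front (y≈-0.172) is already over the sunken tooth, so the tooth is clear. Continuing the pull.

Request:
send_rows(
  steps=[0.03, 0.003, 0, 0.0015, 0, 0.03, 0.006, 0, 0.0015, 0, 0.03, 0.009, 0, 0.0015, 0, 0.03, 0.012, 0, 0.0015, 0, 0.03, 0.015, 0, 0.0015, 0],
)

```text
time: 8.75
position: [0.4773, -0.1661, 0.2316]
tool_rot: [0.781, 0.625, -0.009, 0.013]
ft_force: [-1.9, -7.2, 9.4]
grip_width: 0.0355
```

```bash
python3 st.py .4693 -.1887 .232 -13.1
```

```text
t 8.75 p [ 0.4773 -0.1661  0.2316] tooly ang -12.64 tilt 1.86 F [-1.86 -7.19  9.38] w 0.0355 q [-0.54   0.35   1.726 -0.031  1.047 -0.304]
shift tool [-0.0238 -0.0029  0.0003] turn 0.008
```

Request:
send_rows(
  steps=[0.03, 0.004, -0.001, 0.001, 0, 0.03, 0.008, -0.002, 0.001, 0, 0.03, 0.012, -0.0025, 0.001, 0, 0.03, 0.016, -0.003, 0.001, 0, 0.03, 0.02, -0.003, 0.001, 0, 0.03, 0.024, -0.003, 0, 0, 0.03, 0.032, -0.003, 0, 0, 0.03, 0.042, -0.003, 0, 0],
)

```text
time: 9.75
position: [0.4831, -0.1249, 0.2301]
tool_rot: [0.781, 0.625, -0.01, 0.013]
ft_force: [0.3, 0.3, -1.3]
grip_width: 0.036
```

Run:
```python
from h import *
import st; o,M=st.state(); print(M.round(3).tolist())
d=get('scene');save(d,'scene5.png')
a=cv2.resize(d['color'][110:260,200:360],None,fx=4,fy=4,interpolation=cv2.INTER_CUBIC)
cv2.imwrite('pics/cs5.png',a[:,:,::-1])
```

```text
t 9.75 p [ 0.4831 -0.1249  0.2301] tooly ang -12.68 tilt 1.89 F [ 0.35  0.27 -1.31] w 0.036 q [-0.459  0.345  1.741 -0.034  1.041 -0.221]
[[0.22, 0.976, 0.001], [0.975, -0.22, -0.033], [-0.032, 0.008, -0.999]]
```

View pics/cs5.png

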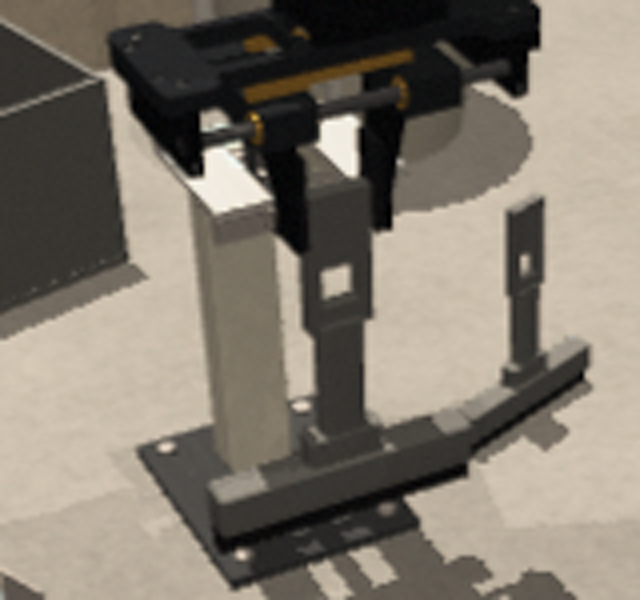

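Off the peg cleanly: eye at about (335,280) in the crop, clear of the peg and wings. It needs to go a bit further out before lifting.

```bash
python3 st.py .490 -.095 .2315 -12.68;python3 st.py .500 0 .29 -10;python3 st.py .5192 .1844 .29 -6
```

```text
t 9.8 p [ 0.4824 -0.1227  0.2293] tooly ang -12.66 tilt 1.71 F [ 0.38  1.61 -1.98] w 0.0356 q [-0.457  0.345  1.742 -0.031  1.041 -0.22 ]
shift tool [ 0.0286  0.0014 -0.003 ] turn 0.0003
t 9.8 p [ 0.4824 -0.1227  0.2293] tooly ang -12.66 tilt 1.71 F [ 0.38  1.61 -1.98] w 0.0356 q [-0.457  0.345  1.742 -0.031  1.041 -0.22 ]
shift tool [ 0.1217 -0.0094 -0.0643] turn -0.0465
t 9.8 p [ 0.4824 -0.1227  0.2293] tooly ang -12.66 tilt 1.71 F [ 0.38  1.61 -1.98] w 0.0356 q [-0.457  0.345  1.742 -0.031  1.041 -0.22 ]
shift tool [ 0.3058 -0.031  -0.0698] turn -0.1163
```

Request:
send_rows(
  steps=[0.03, 0.012, 0.0005, -0.002, 0, 0.03, 0.029, 0.0014, -0.004, 0, 0.03, 0.045, 0, -0.02, -0.01, 0.03, 0.065, -0.002, -0.04, -0.02, 0.03, 0.09, -0.005, -0.06, -0.03, 0.03, 0.122, -0.0094, -0.066, -0.045, 0.03, 0.155, -0.014, -0.068, -0.06, 0.03, 0.19, -0.018, -0.069, -0.075],
)

```text
time: 10.8
position: [0.5061, 0.0708, 0.2926]
tool_rot: [0.756, 0.654, -0.01, 0.011]
ft_force: [-0.2, 0.6, -1.9]
grip_width: 0.0354
```

```bash
python3 st.py .5192 .1844 .29 -6
```

```text
t 10.8 p [0.5061 0.0708 0.2926] tooly ang -8.3 tilt 1.69 F [-0.22  0.58 -1.86] w 0.0354 q [-0.062  0.293  1.62  -0.031  1.227  0.094]
shift tool [ 0.1143 -0.0034 -0.0008] turn -0.0402
```

Request:
send_rows(
  steps=[0.03, 0.03, -0.001, 0, -0.01, 0.03, 0.06, -0.002, 0, -0.02, 0.03, 0.09, -0.003, 0, -0.03, 0.03, 0.106, -0.0034, -0.0008, -0.04, 0.03, 0.1143, -0.0034, -0.0008, -0.04, 0.03, 0.1143, -0.0034, -0.0008, -0.04, 0.03, 0.1143, -0.0034, -0.0008, -0.04],
)

```text
time: 11.68
position: [0.5192, 0.1836, 0.29]
tool_rot: [0.743, 0.669, -0.011, 0.011]
ft_force: [0.1, -0.8, -1.8]
grip_width: 0.0354
```

Run:
```python
from h import *
import st; o,M=st.state(); print(M.round(3).tolist())
for n in ['scene','top','wrist']:
    d=get(n);save(d,n+'6.png');np.savez(n+'6.npz',**d)
    if n=='scene': cv2.imwrite('pics/cs6.png',cv2.resize(d['color'][120:400,260:460],None,fx=2.1,fy=2.1)[:,:,::-1])
```

```text
t 11.68 p [0.5192 0.1836 0.29  ] tooly ang -6.07 tilt 1.72 F [ 0.1  -0.77 -1.75] w 0.0354 q [ 0.154  0.358  1.528 -0.031  1.262  0.269]
[[0.106, 0.994, -0.001], [0.994, -0.106, -0.03], [-0.03, 0.002, -1.0]]
```

View pics/cs6.png

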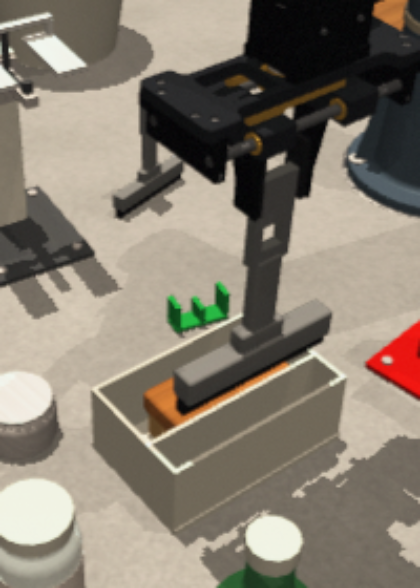

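View pics/wrist6.png

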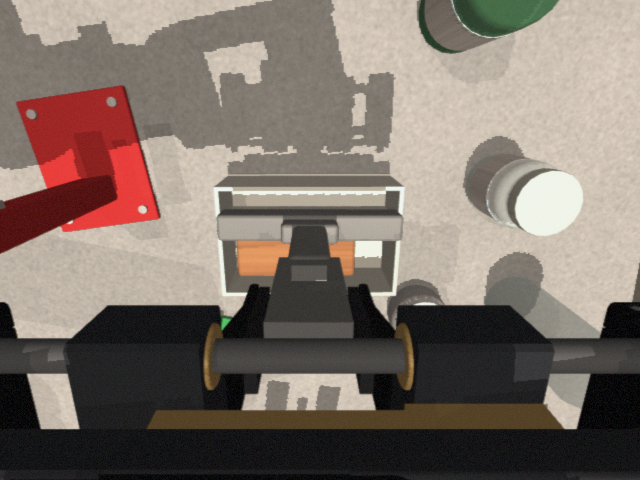

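View pics/top6.png

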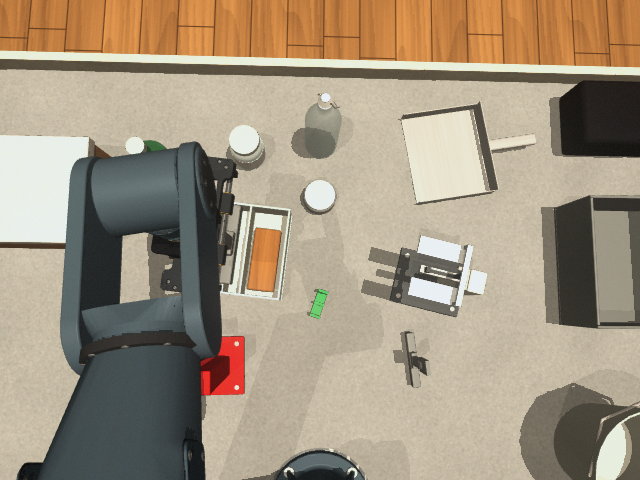

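The wrist view shows the head bar (218–402, 225) above the caddy rim (215–405, 187). I'll measure both in the wrist frame.

Run:
```python
from m import *
D=np.load('wrist6.npz');S6=np.load('scene6.npz')
W=pts(D)
R=(190,150,430,300)
g=lambda c:(c.max(-1)-c.min(-1)<25)
clus(D,R,lambda W,c:(W[...,2]>.135)&(W[...,2]<.165),'head')
clus(D,R,lambda W,c:(W[...,2]>.068)&(W[...,2]<.083),'rim')
clus(D,R,lambda W,c:(W[...,2]>.003)&(W[...,2]<.015),'floor')
for u in (245,365):
  for v in range(175,300,5): print(u,v,W[v,u].round(4).tolist())
clus(S6,(320,200,440,330),lambda W,c:(W[...,2]>.10)&(W[...,2]<.165),'Shead')
clus(S6,(290,260,430,370),lambda W,c:(W[...,2]>.069)&(W[...,2]<.083),'Srim')
```

```text
head 4611 px [309.6 223.6] ctr [519.3 179.6] size [ 22.2 150. ] ang 83.9 z 0.1546 mean [0.5196 0.1827 0.1529]
rim 1209 px [308.2 191. ] ctr [519.2 183.9] size [ 32.2 188.8] ang 85.1 z 0.0743 mean [0.5197 0.1933 0.0739]
rim 406 px [226.8 274.6] ctr [421.2 118.6] size [25.5 69.5] ang 15.2 z 0.0743 mean [0.4237 0.1126 0.0736]
rim 408 px [390.5 275.4] ctr [591.5 101.9] size [62.6 27.9] ang 82.9 z 0.0739 mean [0.5972 0.0928 0.0733]
floor 495 px [309.5 175. ] ctr [521.2 198.8] size [  2.6 187.6] ang 84.0 z 0.0061 mean [0.5218 0.1984 0.0072]
floor 2651 px [308.6 199. ] ctr [518.  171.2] size [ 19.6 180.5] ang 84.1 z 0.0057 mean [0.5177 0.1702 0.0061]
floor 69 px [235.6 255.3] ctr [421.4 111.4] size [37.7  1.7] ang 85.8 z 0.0091 mean [0.4212 0.1104 0.0091]
floor 835 px [368.8 255.2] ctr [583.4  94.3] size [38.7 34.2] ang 83.5 z 0.0055 mean [0.5841 0.0918 0.006 ]
floor 158 px [408.8 290. ] ctr [632.8  38.6] size [50.1 11.7] ang 11.8 z 0.0093 mean [0.6315 0.0405 0.0092]
245 175 [0.4478, 0.2061, 0.0058]
245 180 [0.4526, 0.2052, 0.0373]
245 185 [0.4568, 0.2045, 0.0651]
245 190 [0.4577, 0.2011, 0
[... 1027 characters left out ...]
0.5636, 0.1773, 0.1548]
365 230 [0.5633, 0.1731, 0.1547]
365 235 [0.5628, 0.1696, 0.1567]
365 240 [0.563, 0.1643, 0.1537]
365 245 [0.5803, 0.106, 0.0065]
365 250 [0.5801, 0.0987, 0.0047]
365 255 [0.5795, 0.0929, 0.0065]
365 260 [0.5792, 0.0858, 0.0054]
365 265 [0.5788, 0.0792, 0.0057]
365 270 [0.5774, 0.0763, 0.0146]
365 275 [0.5752, 0.0766, 0.0297]
365 280 [0.5731, 0.0772, 0.0449]
365 285 [0.5452, 0.191, 0.2907]
365 290 [0.5444, 0.1914, 0.2965]
365 295 [0.5437, 0.1918, 0.302]
Shead 1578 px [378. 290.] ctr [523.1 179.9] size [ 23.8 151.5] ang 83.7 z 0.1495 mean [0.5321 0.1833 0.1445]
Srim 1166 px [361.1 310.3] ctr [517.4 138. ] size [122.6 190.4] ang 84.1 z 0.0732 mean [0.5334 0.1482 0.0729]
```

```bash
python3 st.py .5192 .184 .245 -6; python3 st.py .5192 .184 .188 -6
```

```text
t 11.82 p [0.5193 0.1836 0.2901] tooly ang -6.08 tilt 1.7 F [-0.56  1.05 -2.12] w 0.0356 q [ 0.153  0.357  1.528 -0.031  1.262  0.269]
shift tool [ 0.0017 -0.0002  0.0451] turn -0.0014
t 11.82 p [0.5193 0.1836 0.2901] tooly ang -6.08 tilt 1.7 F [-0.56  1.05 -2.12] w 0.0356 q [ 0.153  0.357  1.528 -0.031  1.262  0.269]
shift tool [ 0.0034 -0.0003  0.102 ] turn -0.0014
```

Request:
send_rows(
  steps=[0.03, 0.001, 0, 0.015, 0, 0.03, 0.0014, 0, 0.03, 0, 0.03, 0.0017, 0, 0.042, 0, 0.03, 0.0018, 0, 0.045, 0, 0.03, 0.0018, 0, 0.046, 0],
)

```text
time: 12.45
position: [0.5195, 0.1841, 0.2438]
tool_rot: [0.744, 0.669, -0.01, 0.011]
ft_force: [0.2, 0.4, -2.0]
grip_width: 0.0356
```

```bash
python3 st.py .5192 .184 .188 -6
python3 - <<'E'
from m import *
for n in ['wrist','scene']:
    d=get(n);save(d,n+'7.png');np.savez(n+'7.npz',**d)
D=np.load('wrist7.npz')
cv2.imwrite('pics/cs7.png',cv2.resize(np.load('scene7.npz')['color'][200:400,260:460],None,fx=3,fy=3)[:,:,::-1])
W=pts(D)
for u in (245,365):
  for v in range(170,270,5): print(u,v,W[v,u].round(4).tolist())
E
```

```text
t 12.45 p [0.5195 0.1841 0.2438] tooly ang -6.08 tilt 1.7 F [ 0.18  0.39 -2.05] w 0.0356 q [ 0.154  0.408  1.586 -0.032  1.154  0.273]
shift tool [ 0.0016 -0.0004  0.0557] turn -0.0013
245 170 [0.4558, 0.2173, -0.0017]
245 175 [0.4551, 0.2122, -0.0008]
245 180 [0.4544, 0.2072, 0.0002]
245 185 [0.4568, 0.2048, 0.0176]
245 190 [0.4605, 0.2041, 0.0417]
245 195 [0.4639, 0.2036, 0.064]
245 200 [0.465, 0.2011, 0.0735]
245 205 [0.4513, 0.1818, 0.006]
245 210 [0.4665, 0.1958, 0.0889]
245 215 [0.4691, 0.1956, 0.1056]
245 220 [0.469, 0.1922, 0.1083]
245 225 [0.4683, 0.188, 0.108]
245 230 [0.4677, 0.1839, 0.1082]
245 235 [0.4669, 0.1796, 0.1078]
245 240 [0.4661, 0.1752, 0.1073]
245 245 [0.4549, 0.1544, 0.0573]
245 250 [0.4541, 0.1494, 0.0574]
245 255 [0.4532, 0.1442, 0.0571]
245 260 [0.4527, 0.1397, 0.0586]
245 265 [0.4516, 0.1341, 0.0575]
365 170 [0.5807, 0.204, -0.0006]
365 175 [0.5805, 0.1986, -0.0013]
365 180 [0.5802, 0.1933, -0.0018]
365 185 [0.5774, 0.1919, 0.0178]
365 190 [0.5738, 0.1923, 0.0437]
365 195 [0.5707, 0.1924, 0.0653]
365 200 [0.5692, 0.1902, 0.0752]
365 205 [0.5777, 0.1682, 0.0059]
365 210 [0.5668, 0.1852, 0.0899]
365 215 [0.5645, 0.1856, 0.1066]
365 220 [0.5639, 0.1824, 0.1097]
365 225 [0.5637, 0.178, 0.109]
365 230 [0.5634, 0.1741, 0.1097]
365 235 [0.5634, 0.1691, 0.1073]
365 240 [0.5631, 0.1652, 0.1084]
365 245 [0.575, 0.1233, 0.0059]
365 250 [0.5748, 0.117, 0.0049]
365 255 [0.5743, 0.1117, 0.0063]
365 260 [nan, nan, nan]
365 265 [0.5738, 0.099, 0.0044]
```

View pics/wrist7.png

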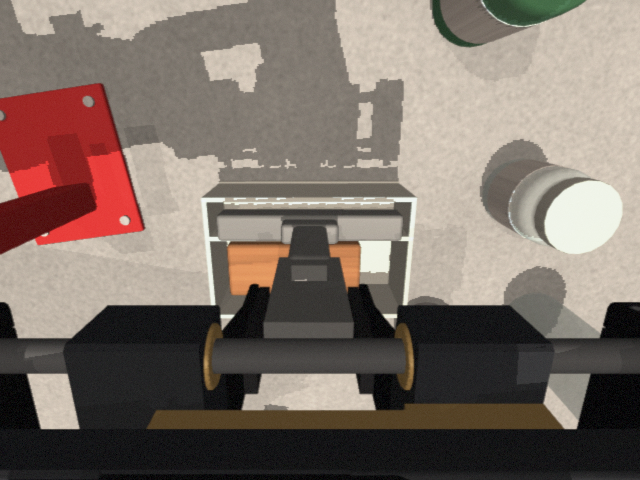

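View pics/cs7.png

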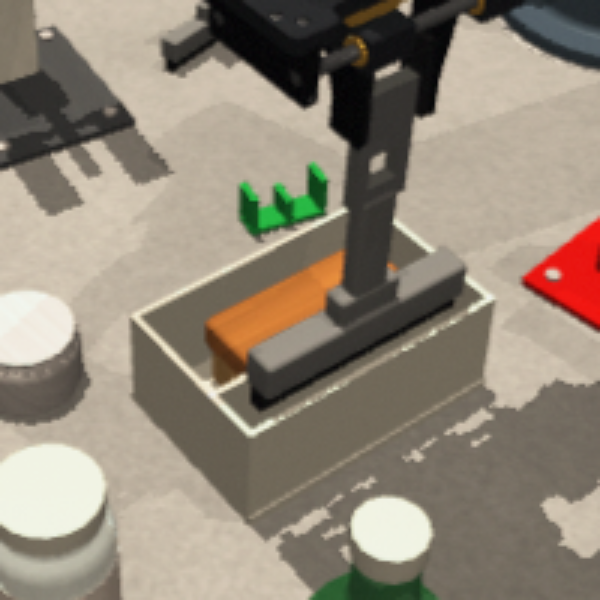

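Lined up, with 3–4 mm of gap at the outer wall and about 5 mm at the divider. Lowering in steps and watching the force.

Request:
send_rows(
  steps=[0.03, 0.0005, -0.0004, 0.015, 0, 0.03, 0.001, -0.0004, 0.03, 0, 0.03, 0.0013, -0.0004, 0.045, 0, 0.03, 0.0015, -0.0004, 0.054, 0, 0.03, 0.0015, -0.0004, 0.056, 0, 0.03, 0.0015, -0.0004, 0.056, 0],
)

```text
time: 13.3
position: [0.5197, 0.184, 0.1883]
tool_rot: [0.744, 0.669, -0.01, 0.011]
ft_force: [-0.6, 0.1, -2.8]
grip_width: 0.0359
```

Request:
send_rows(
  steps=[0.03, 0, 0, 0.0015, 0, 0.03, 0, 0, 0.003, 0, 0.03, 0, 0, 0.004, 0, 0.03, 0, 0, 0.004, 0],
)

```text
time: 13.8
position: [0.5196, 0.1839, 0.1843]
tool_rot: [0.744, 0.669, -0.01, 0.011]
ft_force: [-0.5, -0.6, -1.6]
grip_width: 0.0355
```

Request:
send_rows(
  steps=[0.03, 0, 0, 0.001, 0, 0.03, 0, 0, 0.002, 0, 0.03, 0, 0, 0.003, 0, 0.03, 0, 0, 0.003, 0],
)

```text
time: 14.3
position: [0.5197, 0.1838, 0.1812]
tool_rot: [0.744, 0.669, -0.01, 0.011]
ft_force: [0.6, 0.3, -0.6]
grip_width: 0.0357
```

Request:
send_rows(
  steps=[0.03, 0, 0, 0.001, 0, 0.03, 0, 0, 0.002, 0, 0.03, 0, 0, 0.002, 0, 0.03, 0, 0, 0.002, 0],
)

```text
time: 14.8
position: [0.5206, 0.1839, 0.1806]
tool_rot: [0.744, 0.669, -0.009, 0.012]
ft_force: [0.2, -0.8, 6.5]
grip_width: 0.0357
```

The blade is on the floor, pressing 6.5 N at TCP z=0.1806, the height I predicted. I'll check by camera before releasing.

Run:
```python
from m import *
for n in ['wrist','scene']:
    d=get(n);save(d,n+'8.png');np.savez(n+'8.npz',**d)
D=np.load('wrist8.npz')
cv2.imwrite('pics/cs8.png',cv2.resize(np.load('scene8.npz')['color'][200:400,260:460],None,fx=3,fy=3)[:,:,::-1])
clus(D,(190,150,430,300),lambda W,c:(W[...,2]>.035)&(W[...,2]<.055)&(c.max(-1)-c.min(-1)<40),'head')
```

```text
head 1403 px [307.5 206.4] ctr [521.  197.9] size [  1.1 187.5] ang 83.9 z 0.0456 mean [0.5212 0.1978 0.0455]
head 965 px [231.8 246.5] ctr [460.8 169.3] size [24.8 78.5] ang 64.8 z 0.0458 mean [0.4565 0.1712 0.0454]
head 1215 px [247.8 230.9] ctr [472.7 182.6] size [17.8 56.2] ang 86.3 z 0.0456 mean [0.4715 0.183  0.0456]
head 1209 px [368.5 230.9] ctr [566.7 172.5] size [17.6 55.5] ang 81.7 z 0.0457 mean [0.5678 0.1725 0.0458]
head 942 px [382.8 246.3] ctr [574.3 157.4] size [76.7 23.5] ang 12.3 z 0.0454 mean [0.5787 0.1581 0.0454]
head 72 px [241.8 268.1] ctr [463.9 153.7] size [ 1.5 52.2] ang 84.4 z 0.0515 mean [0.4628 0.154  0.0515]
head 27 px [355. 268.] ctr [554.1 144.5] size [ 1.5 20.7] ang 81.7 z 0.0522 mean [0.5543 0.1443 0.0521]
head 230 px [413.7 283.6] ctr [603.  120.7] size [36.6  1.4] ang 83.4 z 0.0451 mean [0.6033 0.1216 0.0451]
head 217 px [200.2 283.8] ctr [424.2 139.9] size [35.7  1. ] ang 83.7 z 0.0453 mean [0.4243 0.141  0.0453]
```

View pics/cs8.png

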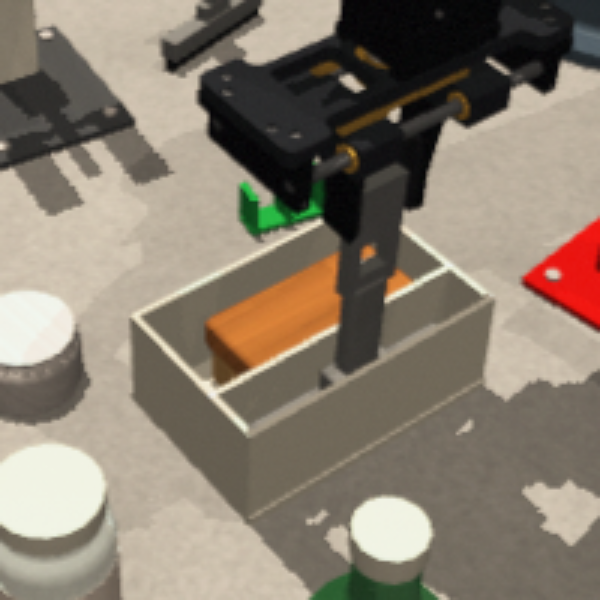

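The head top is at z=0.0457, so the blade edge is at about 0.006, on the floor. I'll ease the push, open and withdraw upward.

Request:
send_rows(
  steps=[0.03, 0, 0, -0.0003, 0, 0.04, 0, 0, -0.0003, 0, 0.055, 0, 0, -0.0003, 0, 0.06, 0, 0, -0.0003, 0, 0.06, 0, 0, -0.0003, 0],
)

```text
time: 15.52
position: [0.5206, 0.1839, 0.1808]
tool_rot: [0.744, 0.669, -0.009, 0.012]
ft_force: [0.2, 0.4, 0.0]
grip_width: 0.0575
```

Request:
send_rows(
  steps=[0.06, 0, 0, -0.01, 0, 0.06, 0, 0, -0.03, 0, 0.06, 0, 0, -0.06, 0, 0.06, 0, 0, -0.1, 0, 0.06, 0, 0, -0.14, 0, 0.06, 0, 0, -0.16, 0, 0.06, 0, 0, -0.16, 0],
)

```text
time: 16.4
position: [0.5213, 0.1888, 0.3432]
tool_rot: [0.744, 0.669, -0.007, 0.013]
ft_force: [-0.4, 0.6, -0.5]
grip_width: 0.0597
```

Run:
```python
from m import *
import st; st.state()
for n in ['wrist','scene','top']:
    d=get(n);save(d,n+'9.png');np.savez(n+'9.npz',**d)
D=np.load('wrist9.npz')
cv2.imwrite('pics/cs9.png',cv2.resize(np.load('scene9.npz')['color'][200:400,260:460],None,fx=3,fy=3)[:,:,::-1])
clus(D,(150,100,480,420),lambda W,c:(W[...,2]>.19)&(W[...,2]<.215),'platetop')
clus(D,(150,100,480,420),lambda W,c:(W[...,2]>.040)&(W[...,2]<.050)&(c.max(-1)-c.min(-1)<40),'head')
```

```text
t 16.4 p [0.5213 0.1888 0.3432] tooly ang -6.07 tilt 1.67 F [-0.45  0.64 -0.5 ] w 0.0597 q [ 0.162  0.312  1.446 -0.03   1.381  0.274]
platetop 744 px [308.4 237. ] ctr [520.4 174.7] size [11.1 35.9] ang 85.6 z 0.205 mean [0.5205 0.176  0.203 ]
head 169 px [462.8 178.8] ctr [710.6 173.1] size [60.5 17.7] ang 73.2 z 0.0447 mean [0.7082 0.177  0.0449]
head 65 px [253.6 178.8] ctr [458.1 204.4] size [ 0.7 61. ] ang 84.0 z 0.0462 mean [0.4594 0.2044 0.0453]
head 188 px [333.8 178.6] ctr [552.  194.5] size [  0.7 124. ] ang 83.8 z 0.0471 mean [0.5545 0.1943 0.0452]
head 158 px [255.6 205.9] ctr [461.1 169.3] size [25.5 80.4] ang 64.3 z 0.0453 mean [0.4569 0.1715 0.0459]
head 1562 px [306.8 194.5] ctr [520.5 177.8] size [ 21.1 149.7] ang 83.4 z 0.0455 mean [0.5204 0.1787 0.0454]
head 142 px [357.7 205.4] ctr [575.3 157.2] size [75.7 23.8] ang 13.2 z 0.0452 mean [0.5807 0.1583 0.0444]
head 572 px [303.6 261. ] ctr [512.  116.6] size [ 68.6 180.8] ang 83.9 z 0.0452 mean [0.507  0.0929 0.0451]
head 51 px [256.1 218.9] ctr [455.1 154.9] size [ 1.1 33.7] ang 84.4 z 0.0445 mean [0.4548 0.1549 0.0443]
head 29 px [336.2 218.5] ctr [553.6 144.4] size [ 1.3 21.5] ang 81.4 z 0.0431 mean [0.5533 0.1444 0.0438]
head 798 px [416.9 302. ] ctr [652.7  18.1] size [32.4 65.1] ang 37.8 z 0.0442 mean [0.651  0.0174 0.0442]
head 36 px [477.4 299.4] ctr [731.2  11.6] size [16.2  1.9] ang 81.3 z 0.0448 mean [0.7313 0.0126 0.0447]
```

View pics/cs9.png

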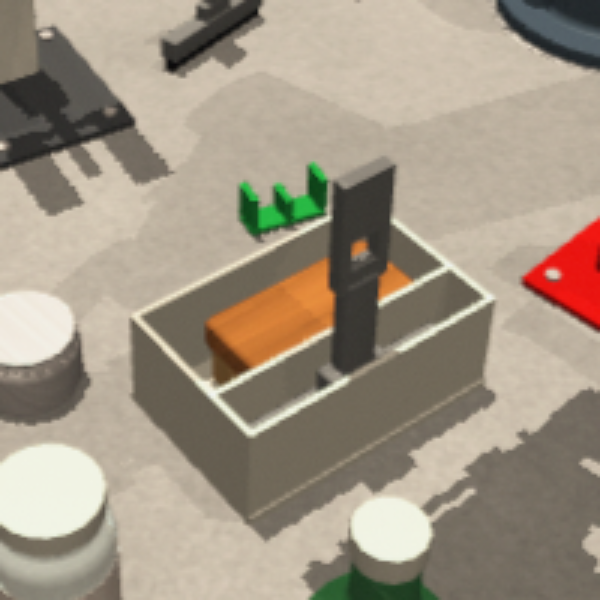

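View pics/wrist9.png

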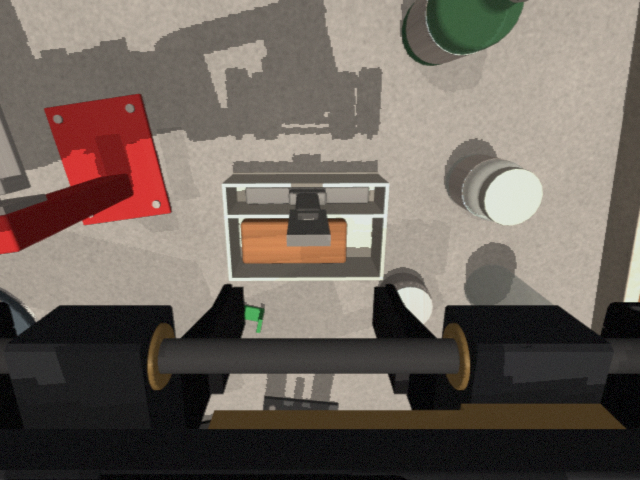

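The squeegee stands free and near upright in the slot: head at (0.520, 0.178), plate top at (0.520, 0.175), gripper well clear. I'll let it settle briefly, then hand in.

Request:
send_rows(
  steps=[0.06, 0, 0, 0, 0, 0.06, 0, 0, 0, 0, 0.06, 0, 0, 0, 0, 0.06, 0, 0, 0, 0],
)

```text
time: 17.05
position: [0.5195, 0.1884, 0.3395]
tool_rot: [0.744, 0.669, -0.01, 0.011]
ft_force: [-0.2, -1.2, 0.5]
grip_width: 0.0598
```

Run:
```python
from m import *
d=get('wrist')
clus(d,(150,100,480,420),lambda W,c:(W[...,2]>.19)&(W[...,2]<.215),'platetop')
hand_in()
```

```text
platetop 775 px [311.7 236.1] ctr [520.4 175.5] size [11.3 36. ] ang 84.6 z 0.2051 mean [0.5205 0.1771 0.203 ]
the job is handed in; nothing more can be done
```

The squeegee is standing blade down on the floor of the caddy's narrow slot, and I handed the job in at about 17 s of the 54 s allowed. No verdict was reported.

- **Pressing and drawing off:** I felt the wings at 0.2445 m and pressed them down about 13 mm with roughly 10–11 N. I gripped the plate with 25 N, then drew the squeegee off the peg with the keeper held down. The highest pull I read was about 9 N, well under the 25 N limit.
- **Placing:** I lowered the squeegee until the floor pushed back with 6.5 N while it was still held, then opened the fingers and withdrew upward.

**Last checks**
- **Height:** the head top read 0.0455 m, so the blade edge is at about 6 mm, on the slot floor.
- **Position:** the head is within about 2 mm of the slot centre I measured.
- **Lean and rest:** it leans about 1°, and the plate top moved less than 1 mm between the last two looks, which is within camera noise.
- **Clearance:** the gripper was well clear, with fingertips at about 0.34 m.

**What differed from plan or was not checked**
- **Tool tilt:** the tool tilted about 1.7–1.9° while pulling and stayed that way. I allowed for it when placing.
- **Sideways drift:** the squeegee drifted up to about 3–4 mm sideways on the peg and was corrected in the same move.
- **Other objects:** I saw none of them move in the pictures, but I did not measure their positions again.

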